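# Set up a glaze-sample spindle in the ceramics studio

## Task

Lift the blue lid of the white box back until it rests open on its stop and leave it open; take out the steel spindle and push its long end down through the eye of the green bracket on the wooden stand until its collar sits flat on the bracket. Then thread the blue-glazed ring over the spindle, lowering it gently, without letting it drop, until it lies flat on the collar. Leave the wooden dowel in the box and leave the clay ring and the other things where they are.

Things in the scene. Friction and masses are not known exactly. Their poses are not given: they have to be found in the camera images.
- caddy: White plastic box, fixed to the table, 150 (x) x 200 (y) x 145 mm high, walls 5 mm; origin at the centre of its underside, x towards the hinge side, away from the robot. A plywood rack inside (top 85 mm above the origin) has 17 mm square holes at x = 0, y = -42 and +42 mm where spindle and dowel stand upright, collars on the rack, tops 139 mm above the origin.
- lid (a joint): Hinge angle of the blue lid (8 mm thick, on top of the box): 0 shut, 1.9 rad on its stop, leaning back past upright. It falls shut if released before about 1.5 rad.
- lid_handle (a point): Grip point in the round black knob (head 28 mm across, 22 to 43 mm above the lid): with the lid shut, 43 mm above and 120 mm in front (box -x) of the hinge line, on the lid's centre line, 30 mm from its front edge.
- lid_hinge (a point): Middle of the lid's hinge line, which runs along the box's y on its far (+x) top rim.
- spindle: Steel spindle, 132 mm long, upright; origin at the centre of its lower end, z up along it. Rod 14 mm in diameter throughout, lower end chamfered; a collar 32 mm in diameter lies 78 to 86 mm above the origin; above it a 46 mm long 14 mm spigot to grip.
- dowel: Wooden dowel post of the same shape as the steel spindle, standing in the other hole of the rack; leave it there.
- stand: Stand fixed to the table: wooden base 150 (x) x 120 (y) x 30 mm; origin at the centre of its underside. On it a green bracket: a 70 x 70 x 10 mm plate, top 90 mm above the origin, on an upright at +x. Its eye, 17 mm across, is at x = y = 0; below it the base has a 22 mm square socket, 20 mm deep. With the spindle home its lower end is 12 mm above the origin.
- stand_eye (a point): Centre of the bracket's eye, on the top face of the green plate.
- blue_ring: Blue-glazed ceramic ring lying flat on the table, 62 mm outer diameter, 24 mm hole, 24 mm high; origin at the centre of its underside, z along its hole.
- clay_ring: Unglazed orange-brown ring of the same size; leave it alone.
- jar: Clear jar with a blue cap, 64 mm across, 60 mm high; leave it alone. Origin under its centre.
- modelling_tool: Wooden modelling spatula, 160 mm long, lying in front of the robot; leave it alone.
- bowl: Terracotta bowl, 110 mm across, 50 mm high; leave it alone. Origin under its centre.
- mug: White mug, 76 mm across, 85 mm high; leave it alone. Origin under its centre.
- glaze: Grey glaze bottle, 60 mm across, 130 mm high; leave it alone. Origin under its centre.
Not all that is in view belongs to the job. Several things have the shape of the blue_ring; the one meant has the colours described above.

How it is judged:
By the outcome, as a careful person would: the job done as asked, in the order asked, and still so for the second after the job is handed in, with the robot touching nothing.
It also fails if it takes over 72 s, if anything falls off the work surface, if the arm or the gripper's body presses on something with over 40 N, if the wrist force passes 120 N, or if a joint passes its speed limit or range.

## Robot

A 6-joint arm with a two-finger parallel gripper is mounted at the origin on the work surface. World frame = base frame: x ahead of the robot, y to its left, z up, the work surface at z = 0. Lengths are in m, angles in rad, forces in N, time in s.
With the tool pointing down it reaches from about 0.4 to 0.825 m from the base axis. Payload 7 kg.
Tool frame: the origin (TCP) lies midway between the tips of the shut fingers; the grasp point (between the pads) lies 19 mm behind it; z points along the fingers, y is the line along which they close (so a half turn about z gives the same grasp; the last joint's range is limited). The gripper opens to 88 mm and grips with 3 to 60 N. Pads are 19 mm wide; open, the fingers measure 130 mm over their backs; the gripper's body (78 mm by 193 mm) begins 47 mm behind the grasp point.
Start: joints at [1.54, 0.359, 0.012, 0, -1.224, -0.288], TCP at [0.212, 0.641, 0.188] pointing down, gripper open.
Joint ranges: [-3.07, 3.07], [-1.43, 2.12], [-1.02, 1.25], [-3.03, 1.67], [-3.05, -0], [-3.03, 3.03]. Speed limits (rad/s): [2.39, 2.39, 3.01, 3.14, 3.14, 3.14].

## Interface

Orientations are given as [roll, pitch, yaw] about the fixed x, y, z axes, in that order (R = Rz(yaw) Ry(pitch) Rx(roll)).
In Python, from station import telemetry, eyes, ticket, recognise, trace gives the robot as it stands. The module is installed in compiled form; this text tells all that it offers.
- The arm moves only by the tool servo_tool, never from a script. Its argument "series" is a list that holds one entry, the list of rows, each a list of 4 numbers: the shift along the tool's x, y, z in mm, then the turn about the tool's z in rad. In form: [[[x, y, z, roll], ...]]. A call has exactly 10 rows; each row shifts and turns the commanded pose from where the row before left it, along the tool's axes as they then stand; what a row does not reach is not made up. A row lasts 1/12 s, in which the tool goes at most 41.7 mm and 7.16 degrees, less where a joint would pass 70% of its speed; a pose out of reach is approached as far as the arm can. A call is refused whole if a number of a shift passes 41.7 or a number of a turn 0.125, either way. A call with a gripper value outside its range is refused whole. "claw" is the gripper's target within -1 to 1 (shut at 1, half-way at 0, fully open at -1), set as the call begins (left out, the last holds). The fingers move at their own pace and stop on an object; "grip_force" is the grip in N (left out, the last holds). Time passes only in rows, so rows that do not move let the fingers close, or fill a call up. It gives the time, the measured TCP pose, the force, the opening and the grip force at its end, in the units of the state.
- telemetry.get_state(): the state, without advancing time (a new reading comes with each control period).
- eyes.grab_frame(name): name is "scene" or "top"; returns the picture (420x560x3 uint8, red, green, blue); there is no depth.
- eyes.calibration(name): a dict with "mtx" (3x3 intrinsics, pixels), "k1" (the pictures are not rectified: a ray, as slopes to the right and down, at radius r is drawn at 1 + k1 r^2 times it, then the intrinsics apply), "rvec" (rotation vector, rad) and "tvec" (3), from world to camera coordinates, as OpenCV has them. Camera axes: x right, y down, z forward; pixel columns grow to the right and rows downward; lengths in m; the calibration is good to about 2 mm. A picture is of the moment at which its call begins. calibration takes no time and is no camera call.
- ticket.job_done(): hands the job in; it is judged then, once.
Trained networks look in the newest picture that a camera, given by its name, has taken for a name from the list of things; names that differ only in an ending like _2 or _b are one class to them, and where a whole thing is asked for, a point or a joint stands for the part that bears it (a point fixed in the world has none). Each returns a list of dicts, best first, with "conf" (0 to 1); they miss things now and then, are a little off and sometimes report something else, mostly with a low value. They report only what shows in the picture. A call takes as long as a camera call. They do not tell look-alikes from the thing itself.
- recognise(camera, name): "position" ([x, y, z] in m, in world coordinates, good to about 4 mm: the middle of the surface that is visible of it).
- trace(camera, name): "mask" (420x560 bool, what is visible of it).
The state is a dict: "t": time; "q": joint angles; "qd": joint speeds; "joint_efforts": joint torques, N m; "eef_pos": TCP position; "ee_rot": TCP orientation; "force": force on the tool from outside, world axes, zero at the start; "moment": the same for the moment, N m; "width": finger opening in m; "gripper_force": force on a finger pad.
Only numpy, scipy, OpenCV 4.12 (cv2) and the standard library are available. Lean on these libraries where they do the work, as an engineer would, in place of code of your own. Each camera call takes 0.05 s, during which the arm holds its last target. There are 200 camera calls.

## Working session

There is one attempt and no reset: what is moved stays moved. The work goes in short steps, Python scripts to look and compute and a tool call to move; the robot and the scene stay as the last step left them, time stands still between calls to the robot, and variables do not carry over. Pictures are saved under pics/ and viewed, at most 10 in all, crops included, and the job is handed in when it is done.

Besides the shell and the picture viewer there is one more tool, called after "Call:" in YAML: its name, and indented under it one key for each argument. servo_tool: Moves the arm, as the interface text tells. Its arguments: {"type":"object","properties":{"series":{"type":"array"},"claw":{"type":"number"},"grip_force":{"type":"number"}},"required":["series"]}

```bash
mkdir -p pics; cat > h.py <<'E'
import numpy as np, cv2
from station import telemetry, eyes, ticket, recognise, trace
def cam(n):
    c=eyes.calibration(n); R=cv2.Rodrigues(np.array(c["rvec"],float))[0]; return np.array(c["mtx"]),c["k1"],R,np.array(c["tvec"],float).ravel()
def proj(n,P):
    K,k,R,t=cam(n); p=(R@np.atleast_2d(P).T).T+t; s=p[:,:2]/p[:,2:]; s=s*(1+k*(s**2).sum(1,keepdims=True)); return s*[K[0,0],K[1,1]]+K[:2,2]
def unproj(n,uv,z):
    K,k,R,t=cam(n); d=(np.atleast_2d(uv)-K[:2,2])/[K[0,0],K[1,1]]; s=d.copy()
    for _ in range(20): s=d/(1+k*(s**2).sum(1,keepdims=True))
    r=np.c_[s,np.ones(len(s))]@R; c=-R.T@t; return c+r*((z-c[2])/r[:,2])[:,None]
def save(n,f): im=eyes.grab_frame(n); cv2.imwrite("pics/"+f,im[:,:,::-1]); return im
E
python3 - <<'E'
from h import *
np.set_printoptions(precision=4,suppress=True)
a=save("scene","a.png"); b=save("top","b.png")
for n in ("caddy","lid","lid_handle","lid_hinge","stand","stand_eye","blue_ring","jar","bowl","mug","glaze"):
    for c in ("scene","top"):
        for d in recognise(c,n)[:4]: print(n,c,round(d["conf"],2),np.round(d["position"],4),proj(c,d["position"])[0].round())
s=telemetry.get_state(); print(s)
for c in ("scene","top"):
    K,k,R,t=cam(c); print(c,K,k,-R.T@t)
cv2.imwrite("pics/ab.png",cv2.resize(np.hstack([a,b])[:,:,::-1],(1120,420))) 
E
```

```text
caddy scene 0.87 [0.5609 0.2415 0.1574] [352. 229.]
caddy top 0.75 [0.494  0.233  0.1531] [212. 226.]
caddy top 0.61 [0.3741 0.0472 0.0034] [267. 262.]
lid scene 0.69 [0.5086 0.2388 0.155 ] [354. 215.]
lid top 0.59 [0.4983 0.2377 0.1528] [210. 225.]
lid_handle scene 0.69 [0.5073 0.2388 0.1515] [354. 216.]
lid_handle scene 0.19 [0.5604 0.2411 0.1554] [352. 229.]
lid_handle top 0.57 [0.4954 0.2344 0.1576] [211. 225.]
lid_handle top 0.52 [ 0.5828 -0.493   0.0855] [413. 202.]
lid_hinge scene 0.78 [0.5038 0.2349 0.1494] [353. 215.]
lid_hinge scene 0.59 [0.376  0.0461 0.0021] [295. 203.]
lid_hinge scene 0.43 [0.7529 0.0411 0.06  ] [261. 288.]
lid_hinge top 0.61 [0.4961 0.2437 0.1529] [209. 225.]
stand scene 0.97 [ 0.5036 -0.2531  0.0314] [193. 205.]
stand top 0.95 [ 0.4612 -0.2663  0.0291] [351. 237.]
stand_eye scene 0.89 [ 0.5064 -0.2517  0.0318] [193. 206.]
stand_eye top 0.78 [ 0.4544 -0.2646  0.0304] [350. 239.]
blue_ring scene 0.84 [0.4787 0.0119 0.0256] [277. 219.]
blue_ring scene 0.67 [ 0.5766 -0.1175  0.0212] [227. 235.]
blue_ring scene 0.62 [ 0.4719 -0.1     0.0209] [243. 211.]
blu
[... 786 characters left out ...]
19, -0.    , -1.2241, -0.2881]), 'qd': array([-0.0008, -0.0012,  0.0003,  0.    , -0.001 , -0.0015]), 'joint_efforts': array([ -0.0003, -58.2398,  29.3302,   7.0025,   0.0122,  -0.    ]), 'eef_pos': array([0.2116, 0.6409, 0.1876]), 'ee_rot': array([ 3.1415, -0.    , -0.3188]), 'force': array([-0.4202, -1.046 ,  0.5576]), 'moment': array([-0.0103,  0.0908,  0.006 ]), 'gripper_force': 0.0, 'width': 0.08772920443660466}
scene [[502.1724   0.     265.8157]
 [  0.     502.1724 211.2242]
 [  0.       0.       1.    ]] -0.01975244792136215 [1.4565 0.2427 1.2071]
top [[460.6483   0.     279.3898]
 [  0.     460.6483 213.35  ]
 [  0.       0.       1.    ]] -0.06677912332117103 [0.2781 0.0005 1.7325]
```

View pics/a.png

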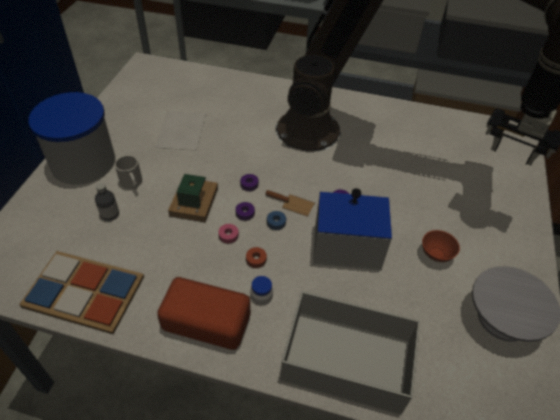

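View pics/b.png

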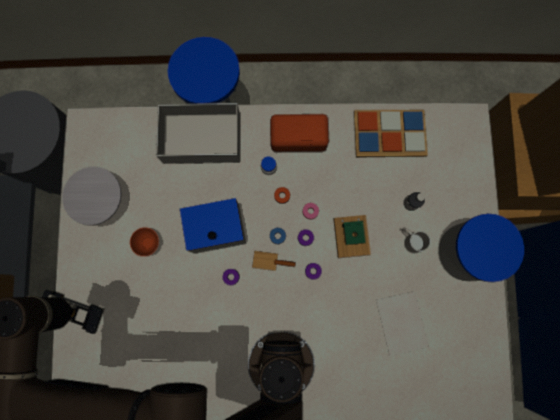

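```bash
cat >> h.py <<'E'
from scipy.optimize import minimize
def box(x0,x1,y0,y1,z0,z1): return np.array([[x,y,z] for x in (x0,x1) for y in (y0,y1) for z in (z0,z1)],float)
def cyl(x,y,r,z0,z1): a=np.linspace(0,2*np.pi,24,endpoint=False); return np.vstack([np.c_[x+r*np.cos(a),y+r*np.sin(a),0*a+z] for z in (z0,z1)])
def place(P,p): c,s=np.cos(p[2]),np.sin(p[2]); return P@np.array([[c,s,0],[-s,c,0],[0,0,1]])+[p[0],p[1],0]
def render(n,hulls,p,U=8):
    m=np.zeros((420*U,560*U),np.uint8)
    for h in hulls:
        uv=(proj(n,place(h,p))+.5)*U-.5; cv2.fillConvexPoly(m,cv2.convexHull(uv.astype(np.float32)).round().astype(np.int32),255)
    return cv2.resize(m,(560,420),interpolation=cv2.INTER_AREA)/255.
def fit(masks,hulls,p0,yaw=True):
    def f(v):
        p=[v[0],v[1],v[2] if yaw else 0]
        return sum(np.abs(render(n,hulls,p)-m).sum() for n,m in masks.items())
    s=np.array([[0,0,0],[.012,0,0],[0,.012,0],[0,0,.15]])[:(4 if yaw else 3),:(3 if yaw else 2)]
    p0=np.array(p0)[:s.shape[1]]
    r=minimize(f,p0,method="Nelder-Mead",options=dict(initial_simplex=p0+s,xatol=2e-4,fatol=.05,maxiter=120)); return r.x,r.fun
CAD=[box(-.075,.075,-.1,.1,0,.153),cyl(-.045,0,.014,.175,.196),cyl(-.045,0,.006,.153,.175)]
STD=[box(-.075,.075,-.06,.06,0,.03),box(-.035,.035,-.035,.035,.03,.09)]
RNG=[cyl(0,0,.031,0,.024)]
E
cat > m.py <<'E'
from h import *
np.set_printoptions(precision=4,suppress=True)
I={c:eyes.grab_frame(c) for c in ("scene","top")}
def best(c,n,P):
    uv=proj(c,P)[0]; o=[]
    for d in trace(c,n):
        m=d["mask"]; ys,xs=np.nonzero(m)
        if len(ys): o.append((np.hypot(xs.mean()-uv[0],ys.mean()-uv[1]),m.sum(),d["conf"],m))
    o.sort(key=lambda a:a[0]); print(c,n,[(round(float(a[0]),1),int(a[1]),round(a[2],2)) for a in o[:3]]); return o[0][3] if o else None
ov={c:I[c].copy() for c in I}
for n,H,p0,zc in (("caddy",CAD,(.53,.24,.17),.1),("stand",STD,(.49,-.26,.1),.03),("blue_ring",RNG,(.472,.003,0),.02)):
    M={c:best(c,n,[p0[0],p0[1],zc]) for c in I}; M={c:m.astype(float) for c,m in M.items() if m is not None}
    if n=="blue_ring": M={c:(lambda k:(cv2.drawContours(np.zeros((420,560),np.uint8),cv2.findContours(m.astype(np.uint8),0,2)[0],-1,1,-1)).astype(float))(0) for c,m in M.items()}
    for c in M: cv2.drawContours(ov[c],cv2.findContours(M[c].astype(np.uint8),0,2)[0],-1,(255,255,255),1) if 0 else None
    for K in [M]+[{c:M[c]} for c in M]:
        print(n,list(K),*fit(K,H,p0,n!="blue_ring"))
a=cv2.resize(I["top"][180:300,170:390],None,fx=3.6,fy=3.6,interpolation=2); b=cv2.resize(I["scene"][165:275,160:410],(792,348),interpolation=2)[:,:,::1]
a=cv2.convertScaleAbs(a,alpha=1.7); 
cv2.imwrite("pics/c.png",a[:,:,::-1])
E
python3 m.py
```

```text
scene caddy [(3.5, 5448, 0.65), (75.7, 306, 0.69)]
top caddy [(8.3, 2788, 0.55), (71.0, 496, 0.33)]
caddy ['scene', 'top'] [0.5007 0.2371 0.1778] 185.0705882352941
caddy ['scene'] [0.5005 0.2371 0.179 ] 83.36078431372549
caddy ['top'] [0.5007 0.2375 0.1779] 98.68627450980392
scene stand [(3.3, 1688, 0.75), (161.2, 5382, 0.42)]
top stand [(7.3, 1236, 0.9), (71.3, 156, 0.24)]
stand ['scene', 'top'] [ 0.4669 -0.27    0.076 ] 184.98823529411766
stand ['scene'] [ 0.4658 -0.27    0.0751] 58.6313725490196
stand ['top'] [ 0.4678 -0.2726  0.1053] 114.04705882352941
scene blue_ring [(2.4, 302, 0.82), (30.8, 275, 0.71), (44.1, 267, 0.72)]
top blue_ring [(1.4, 152, 0.51), (40.6, 188, 0.49), (50.0, 177, 0.54)]
blue_ring ['scene', 'top'] [0.472  0.0065] 81.2313725490196
blue_ring ['scene'] [0.4725 0.0066] 35.38823529411765
blue_ring ['top'] [0.4721 0.0075] 44.94509803921569
```

View pics/c.png

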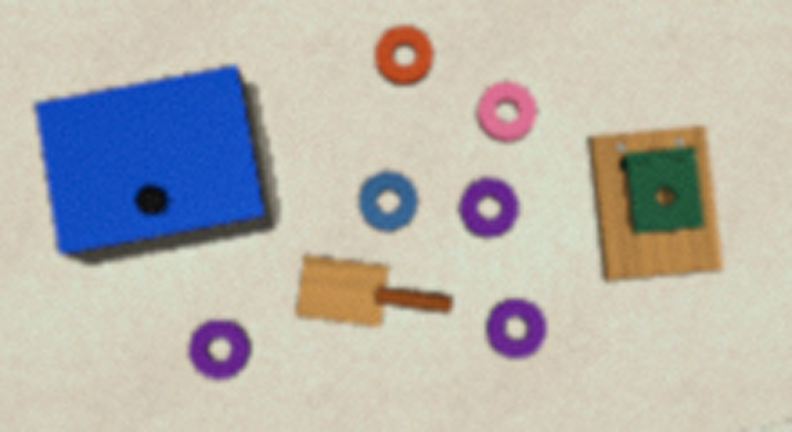

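Top-view crop: blue ring at crop (388,201), which is full-frame (278,236). The look-alikes are purple at (489,207), (516,328) and (220,349), pink at (507,111) and orange (clay) at (404,55). Only the first is glazed blue, so that's the target. The lid knob is at crop (151,200) and the bracket eye at (665,195).

Call:
servo_tool:
  series:
    - [[0,0,-18,-0.124],[0,0,-18,-0.124],[0,0,-18,-0.124],[0,0,-18,-0.124],[14,37,0,0],[14,37,0,0],[14,37,0,0],[14,37,0,0],[14,37,0,0],[14,37,0,0]]
  claw: -1

```text
t: 2.43
eef_pos: [0.334, 0.4355, 0.2599]
ee_rot: [-3.141, -0.0, 0.178]
force: [1.4, 0.2, 0.6]
width: 0.0876
gripper_force: 0.0
```

Call:
servo_tool:
  series:
    - [[14,37,0,0],[14,37,0,0],[14,37,0,0],[14,37,0,0],[14,37,0,0],[14,37,0,0],[0,0,0,0],[0,0,0,0],[0,0,0,0],[0,0,0,0]]

```text
t: 3.27
eef_pos: [0.4549, 0.2342, 0.2597]
ee_rot: [-3.141, -0.0, 0.178]
force: [0.7, 0.1, 0.7]
width: 0.0879
gripper_force: 0.0
```

```bash
cat >> h.py <<'E'
def to(x,y,z,yaw=None):
    s=telemetry.get_state(); e=s["eef_pos"]; a=s["ee_rot"][2]; d=np.array([x,y,z])-e
    print("t %.2f"%s["t"],"pos",e.round(4),"rot",np.round(s["ee_rot"],4),"F",np.round(s["force"],1),"w %.4f"%s["width"])
    w=a if yaw is None else yaw
    print("tool mm (after turn)",np.round(1e3*np.array([d[0]*np.cos(w)+d[1]*np.sin(w),d[0]*np.sin(w)-d[1]*np.cos(w),-d[2]]),1),"turn",round(a-w,4))
E
python3 - <<'E'
from h import *
to(.4564,.2291,.169,.178)
print(unproj("top",[[354.7,234.2]],.09), place(np.array([[0,0,0.]]),[.467,-.270,.076]))
E
```

```text
t 3.27 pos [0.4549 0.2342 0.2597] rot [-3.1414e+00 -1.0000e-04  1.7790e-01] F [0.7 0.1 0.7] w 0.0879
tool mm (after turn) [ 0.6  5.3 90.7] turn -0.0001
[[ 0.46540402 -0.27150977  0.09      ]] [[ 0.467 -0.27   0.   ]]
```

Call:
servo_tool:
  series:
    - [[0.5,5,20,0],[0,0,20,0],[0,0,20,0],[0,0,20,0],[0,0,10.5,0],[0,0,0,0],[0,0,0,0],[0,0,0,0],[0,0,0,0],[0,0,0,0]]

```text
t: 4.1
eef_pos: [0.457, 0.2293, 0.1702]
ee_rot: [-3.141, -0.002, 0.177]
force: [-0.1, -0.6, -0.4]
width: 0.0876
gripper_force: 0.0
```

Call:
servo_tool:
  series:
    - [[0,0,0,0],[0,0,0,0],[0,0,0,0],[0,0,0,0],[0,0,0,0],[0,0,0,0],[0,0,0,0],[0,0,0,0],[0,0,0,0],[0,0,0,0]]
  claw: 1
  grip_force: 15

```text
t: 4.93
eef_pos: [0.4566, 0.2287, 0.1691]
ee_rot: [3.142, 0.0, 0.177]
force: [-0.9, 0.6, -0.1]
width: 0.0261
gripper_force: 0.0
```

```bash
python3 - <<'E'
from h import *
to(.4564,.2291,.169,.178)
th=np.linspace(0,1.88,28); x=-.12*np.cos(th)+.043*np.sin(th); z=.12*np.sin(th)+.043*np.cos(th)
print(np.c_[th[1:],np.diff(x)*1e3,-np.diff(z)*1e3].round(1).tolist())
E
```

```text
t 4.93 pos [0.4566 0.2287 0.1691] rot [3.1416 0.     0.1772] F [-0.9  0.6 -0.1] w 0.0261
tool mm (after turn) [-0.1 -0.4  0.1] turn -0.0008
[[0.1, 3.3, -8.2], [0.1, 3.8, -8.0], [0.2, 4.4, -7.7], [0.3, 4.9, -7.4], [0.3, 5.4, -7.0], [0.4, 5.9, -6.6], [0.5, 6.3, -6.2], [0.6, 6.8, -5.7], [0.6, 7.1, -5.3], [0.7, 7.5, -4.8], [0.8, 7.8, -4.2], [0.8, 8.1, -3.7], [0.9, 8.3, -3.1], [1.0, 8.5, -2.5], [1.0, 8.7, -1.9], [1.1, 8.8, -1.3], [1.2, 8.8, -0.7], [1.3, 8.9, -0.1], [1.3, 8.9, 0.5], [1.4, 8.8, 1.2], [1.5, 8.7, 1.8], [1.5, 8.6, 2.4], [1.6, 8.4, 3.0], [1.7, 8.1, 3.5], [1.7, 7.9, 4.1], [1.8, 7.6, 4.6], [1.9, 7.2, 5.1]]
```

Call:
servo_tool:
  series:
    - [[0,0,0,0],[0,0,0,0],[0,0,0,0],[0,0,0,0],[0,0,0,0],[0,0,0,0],[0,0,0,0],[3.3,0,-8.2,0],[3.8,0,-8,0],[0,0,0,0]]
  claw: 1

```text
t: 5.77
eef_pos: [0.4654, 0.2309, 0.1877]
ee_rot: [-3.14, -0.003, 0.178]
force: [-0.4, 0.6, 0.3]
width: 0.0002
gripper_force: 0.0
```

The fingers closed on nothing, so I'll look.

```bash
python3 - <<'E'
from h import *
I={c:eyes.grab_frame(c) for c in ("scene","top")}
np.set_printoptions(precision=4,suppress=True)
for c in I:
    print(c,"tcp",proj(c,telemetry.get_state()["eef_pos"])); 
    for p in ([.5007,.2371,.178],):
        print("knob pred",proj(c,place(np.array([[-.045,0,.19],[-.075,-.1,.153],[-.075,.1,.153],[.075,.1,.153],[.075,-.1,.153]]),p)).round(1).tolist())
a=cv2.resize(I["scene"][150:275,280:430],None,fx=4,fy=4,interpolation=2); b=cv2.resize(I["top"][180:305,165:315],None,fx=4,fy=4,interpolation=2)
cv2.imwrite("pics/d.png",cv2.convertScaleAbs(cv2.resize(np.hstack([a[:,:400] if 0 else a,b]),(800,333)),alpha=1.6)[:,:,::-1])
E
```

```text
scene tcp [[355.3667 195.8029]]
knob pred [[355.6, 192.8], [319.0, 191.1], [388.4, 197.1], [391.5, 237.8], [317.0, 231.1]]
top tcp [[211.0423 233.2727]]
knob pred [[211.2, 235.4], [242.8, 239.6], [185.7, 250.6], [178.9, 208.4], [235.2, 197.7]]
```

View pics/d.png

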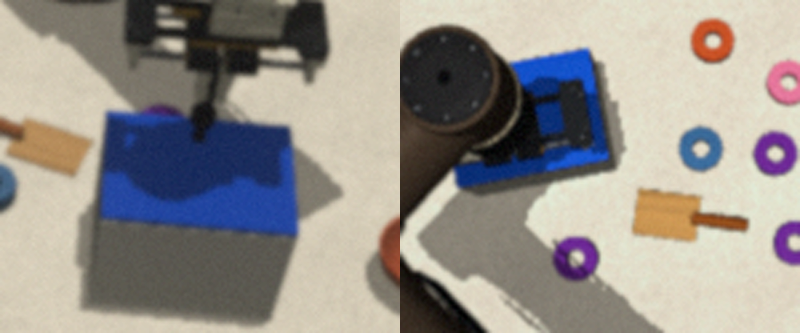

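```bash
python3 - <<'E'
from h import *
s=telemetry.get_state();e=s["eef_pos"];a=s["ee_rot"][2]; o=[]
for c,(u,v) in (("scene",(355,180)),("top",(213,232))):
    I=cv2.resize(eyes.grab_frame(c)[v-30:v+30,u-25:u+25] if c=="scene" else eyes.grab_frame(c)[v-30:v+30,u-25:u+25],None,fx=8,fy=8,interpolation=cv2.INTER_CUBIC)
    I=cv2.convertScaleAbs(I,alpha=2.5)
    for P,col in ((e,(255,0,0)),(e+[0,0,.019],(255,160,0)),(e+[0,0,.066],(255,255,0)),([.4564,.2291,.196],(0,255,0)),([.4564,.2291,.153],(0,255,255)),([.4564,.2291,.175],(0,255,0))):
        q=((proj(c,P)[0]-[u-25,v-30])*8+4).astype(int); cv2.circle(I,tuple(map(int,q)),3,col,-1)
    o.append(I)
cv2.imwrite("pics/e.png",np.hstack(o)[:,:,::-1])
E
```

```text
(no output)
```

View pics/e.png

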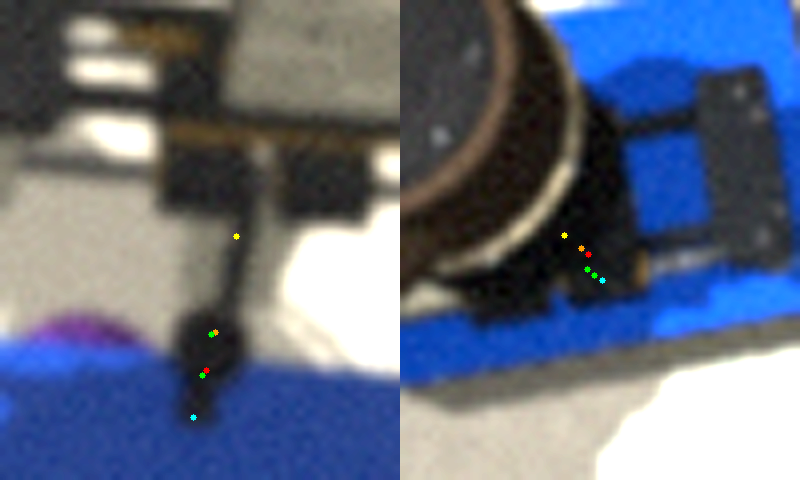

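```bash
python3 - <<'E'
from h import *
from scipy.optimize import least_squares
np.set_printoptions(precision=4,suppress=True)
uv={}
for c,f,(x0,x1,y0,y1) in (("scene","a.png",(345,368,183,206)),("top","b.png",(203,221,227,245))):
    im=cv2.imread("pics/"+f).astype(int)[y0:y1,x0:x1]; m=im.max(2)<70
    ys,xs=np.nonzero(m); print(c,m.sum(),"x",xs.min()+x0,xs.max()+x0,"y",ys.min()+y0,ys.max()+y0,xs.mean()+x0,ys.mean()+y0); uv[c]=(xs.mean()+x0,ys.mean()+y0)
    for row in im.max(2): print(' '.join('%3d'%v for v in row))
uv["scene"]=(355.9,193.)
r=least_squares(lambda P:np.r_[proj("scene",P)[0]-uv["scene"],proj("top",P)[0]-uv["top"]],[.456,.229,.185]); print(r.x,r.fun)
to(.4564,.2291,.169)
E
```

```text
scene 134 x 349 360 y 189 204 354.7985074626866 196.3507462686567
121 120 123 122 121 122 122 123 124 122 125 122 125 124 125 124 126 125 123 122 122 123 123
122 122 121 122 122 121 120 122 122 122 123 122 123 124 126 125 125 124 125 125 123 121 126
121 122 123 120 121 122 122 120 123 124 121 121 121 123 122 125 124 122 123 123 122 121 122
121 121 121 120 120 120 120 121 121 119 118 116 118 120 121 122 123 123 123 122 121 122 123
122 122 120 121 121 120 121 115 112 108 103 102 106 110 117 120 122 122 123 120 121 123 122
119 119 120 121 120 119 116 105  94  80  70  70  77  87  99 112 118 124 122 122 121 124 122
111 114 118 121 122 119 105  85  61  45  36  38  43  54  70  92 112 120 123 122 123 122 121
 87  99 111 118 122 116  93  61  36  21  20  22  23  26  42  71 100 116 122 120 121 119 120
 74  81  94 107 115 110  83  49  24  18  18  17  17  22  28  55  88 112 118 120 119 118 121
 70  75  80  89 104 100  77  38  22  18  18  14  18  20  23  45  80 104 116 119 118 118 120
 76  80  81  84  93  87  62  32  20  19  17  18  18  19  19  41  73 100 108 113 115 115 117
 87  90  90  90  93  8
[... 1937 characters left out ...]

112 114 115 117 108  77  48  29  24  23  28  39  56  87 111 113 114 114
114 114 116 115 111 108  88  70  60  62  66  79  86 105 114 116 116 115
114 115 113 115 115 114 109 107 105 106 108 109 110 115 114 116 117 112
114 114 113 115 113 115 116 113 115 118 116 114 115 115 114 115 116 115
113 114 114 113 115 113 114 116 115 115 114 117 116 113 115 115 115 114
115 114 113 114 113 114 117 115 113 113 115 116 116 113 113 106 102 100
115 115 113 115 113 113 115 115 116 111 108 103 100  98  90  77  66  55
[0.4564 0.2287 0.1892] [-0.4831 -0.013  -0.5807  0.0803]
t 5.97 pos [0.4634 0.2299 0.1852] rot [-3.1416  0.0003  0.177 ] F [-0.2  0.5 -0.4] w 0.0002
tool mm (after turn) [-7.1 -0.5 16.2] turn 0.0
```

```bash
python3 - <<'E'
from h import *
np.set_printoptions(precision=1,suppress=True)
s=telemetry.get_state();e=s["eef_pos"];a=s["ee_rot"][2]
for z in (.25,.3,.4,.5): print(z,proj("top",[e[0],e[1],z]),proj("scene",[e[0],e[1],z]))
T=lambda x,y,h: e+[x*np.cos(a)+y*np.sin(a),x*np.sin(a)-y*np.cos(a),h]
for n in("scene","top"): print(n,"body corners",[proj(n,T(x,y,h))[0] for h in (.066,.1) for x in (-.039,.039) for y in (-.0965,.0965)])
for n in ("scene","top"):
    for k in ("lid","lid_handle"): print(n,k,[(round(d["conf"],2),np.round(d["position"],3)) for d in recognise(n,k)[:2]])
I=[cv2.convertScaleAbs(cv2.resize(eyes.grab_frame(c)[v:v+130,u:u+130],(400,400),interpolation=2),alpha=2.2) for c,u,v in (("scene",290,110),("top",140,160))]
for n,u,v,i in (("scene",290,110,0),("top",140,160,1)):
    for P,col in [(T(x,y,.066),(255,0,0)) for x in (-.039,.039) for y in (-.0965,.0965)]+[(T(0,0,h),(0,255,0)) for h in (0,.066,.1,.15,.2,.25,.3)]:
        q=((proj(n,P)[0]-[u,v]+.5)*400/130).astype(int); cv2.circle(I[i],(int(q[0]),int(q[1])),2,col,-1)
cv2.imwrite("pics/f.png",np.hstack(I)[:,:,::-1])
E
```

```text
0.25 [[208.3 231.1]] [[358.8 179.4]]
0.3 [[205.8 229.2]] [[361.7 165.9]]
0.4 [[200.4 224.9]] [[368.1 136.6]]
0.5 [[194.2 219.9]] [[375.2 103.4]]
scene body corners [array([394. , 172.1]), array([323.5, 166.1]), array([395.8, 192.7]), array([322.6, 186.3]), array([396.6, 163. ]), array([324.7, 157. ]), array([398.6, 183.6]), array([323.9, 177.2])]
top body corners [array([180.8, 248.5]), array([239.6, 237.3]), array([177.1, 224.9]), array([235.4, 213.9]), array([178.6, 247.5]), array([238.7, 236.1]), array([174.8, 223.5]), array([234.4, 212.2])]
scene lid []
scene lid_handle [(0.94, array([0.5, 0.2, 0.2]))]
top lid [(0.64, array([0.5, 0.2, 0.2]))]
top lid_handle [(0.72, array([0.5, 0.2, 0.2]))]
```

View pics/f.png

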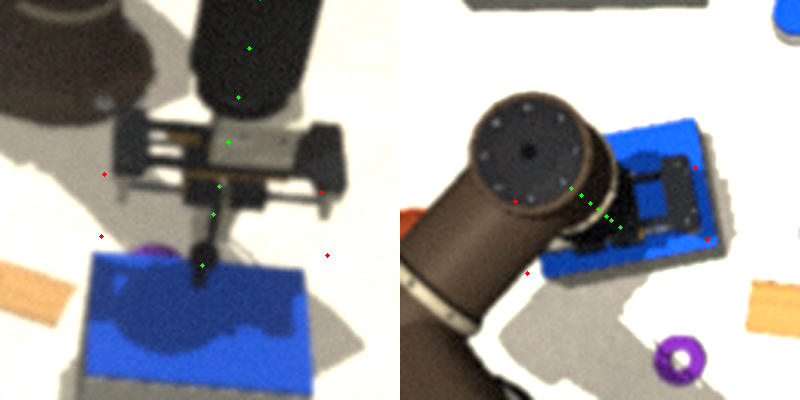

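Call:
servo_tool:
  series:
    - [[0,0,-15,0],[0,0,-20,0],[0,0,-20,0],[0,0,-20,0],[0,0,0,0],[0,0,0,0],[0,0,0,0],[0,0,0,0],[0,0,0,0],[0,0,0,0]]

```text
t: 7.1
eef_pos: [0.4633, 0.2297, 0.2597]
ee_rot: [3.141, 0.001, 0.177]
force: [-0.2, 0.0, 0.5]
width: 0.0004
gripper_force: 0.0
```

```bash
python3 - <<'E'
from h import *
s=telemetry.get_state();e=s["eef_pos"];a=s["ee_rot"][2];print(e,s["width"],s["force"])
T=lambda x,y,h: e+[x*np.cos(a)+y*np.sin(a),x*np.sin(a)-y*np.cos(a),h]
for n in ("scene","top"):
    eyes.grab_frame(n)
    print(n,[(round(d["conf"],2),np.round(d["position"],4)) for d in recognise(n,"lid_handle")[:2]])
I=[]
for n in ("scene","top"):
    u,v=(proj(n,T(0,0,.02))[0]-[40,50]).astype(int)
    im=cv2.convertScaleAbs(cv2.resize(eyes.grab_frame(n)[v:v+80,u:u+80],(400,400),interpolation=2),alpha=2.2)
    for P,col in [(T(0,0,h),(0,255,0)) for h in (0,.019,.066)]+[([.4564,.2287,.189],(255,0,255))]:
        q=((proj(n,P)[0]-[u,v]+.5)*5).astype(int); cv2.circle(im,(int(q[0]),int(q[1])),2,col,-1)
    I.append(im)
cv2.imwrite("pics/g.png",np.hstack(I)[:,:,::-1])
E
```

```text
[0.463325   0.22971905 0.25965415] 0.0003880717181057172 [-0.15965833  0.01700014  0.50820779]
scene [(0.73, array([0.5061, 0.2397, 0.1504]))]
top [(0.56, array([0.4606, 0.2058, 0.1523]))]
```

View pics/g.png

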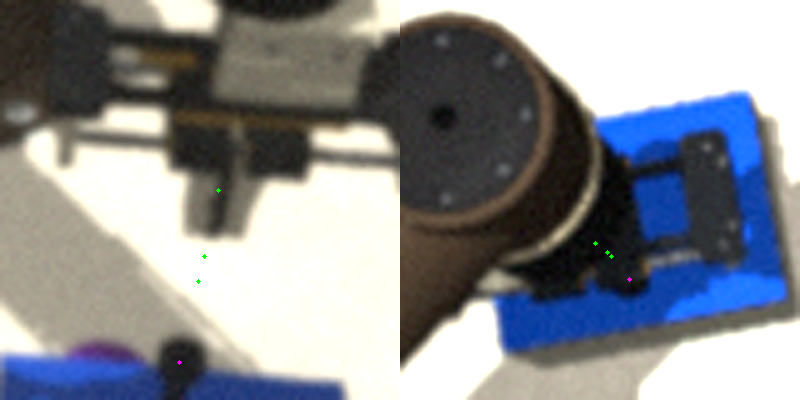

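```bash
python3 - <<'E'
from h import *
e=np.array([.2116,.6409,.1876]);a=-.3188
T=lambda x,y,h: e+[x*np.cos(a)+y*np.sin(a),x*np.sin(a)-y*np.cos(a),h]
I=[]
for n,f in (("scene","a.png"),("top","b.png")):
    u,v=(proj(n,T(0,0,.03))[0]-[35,25]).astype(int); u=min(u,560-60); src=cv2.imread("pics/"+f)[:,:,::-1]
    im=cv2.convertScaleAbs(cv2.resize(src[v:v+60,u:u+60],(400,400),interpolation=2),alpha=2.2); k=400/60
    for h,col in ((0,(255,0,0)),(.033,(0,255,0)),(.066,(255,255,0))):
      for y in (-.044,0,.044):
        q=((proj(n,T(0,y,h))[0]-[u,v]+.5)*k).astype(int); cv2.circle(im,(int(q[0]),int(q[1])),2,col,-1)
    print(n,u,v,proj(n,T(0,0,0)))
    I.append(im)
cv2.imwrite("pics/i.png",np.hstack(I)[:,:,::-1])
E
```

```text
scene 474 133 [[505.67739927 165.7112428 ]]
top 49 285 [[ 87.9322317  309.81540676]]
```

View pics/i.png

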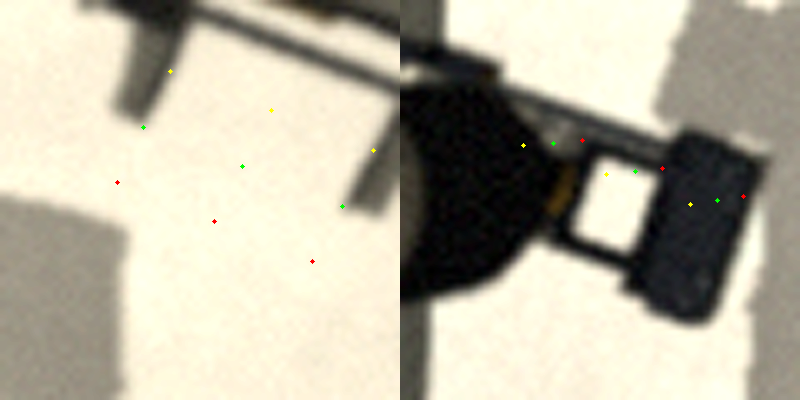

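The fingertips sit about 33 mm above the reported TCP: in the crops the tips line up with h ≈ 0.033, and the fingers closed just over the knob. I'll apply that z offset and check it by force.

Call:
servo_tool:
  series:
    - [[-7,0,0,0],[0,0,0,0],[0,0,0,0],[0,0,0,0],[0,0,0,0],[0,0,20,0],[0,0,30,0],[0,0,25,0],[0,0,15,0],[0,0,10,0]]
  claw: -1

```text
t: 8.23
eef_pos: [0.4559, 0.228, 0.1584]
ee_rot: [3.14, 0.002, 0.177]
force: [-0.2, -0.8, 0.7]
width: 0.0618
gripper_force: 0.0
```

Call:
servo_tool:
  series:
    - [[0,0,6,0],[0,0,6,0],[0,0,6,0],[0,0,4,0],[0,0,2,0],[0,0,0,0],[0,0,0,0],[0,0,0,0],[0,0,0,0],[0,0,0,0]]

```text
t: 9.07
eef_pos: [0.4568, 0.2288, 0.1367]
ee_rot: [-3.141, -0.0, 0.177]
force: [-0.0, -0.1, 0.1]
width: 0.0876
gripper_force: 0.0
```

Call:
servo_tool:
  series:
    - [[0,0,0,0],[0,0,0,0],[0,0,0,0],[0,0,0,0],[0,0,0,0],[0,0,0,0],[0,0,0,0],[0,0,0,0],[0,0,0,0],[0,0,0,0]]
  claw: 1
  grip_force: 15

```text
t: 9.9
eef_pos: [0.4567, 0.229, 0.1364]
ee_rot: [-3.141, -0.0, 0.177]
force: [-2.8, 4.3, 0.9]
width: 0.0272
gripper_force: 15.1
```

Call:
servo_tool:
  series:
    - [[3.3,0,-8.2,0],[3.8,0,-8.0,0],[4.4,0,-7.7,0],[4.9,0,-7.4,0],[5.4,0,-7.0,0],[5.9,0,-6.6,0],[6.3,0,-6.2,0],[6.8,0,-5.7,0],[7.1,0,-5.3,0],[7.5,0,-4.8,0]]

```text
t: 10.73
eef_pos: [0.5118, 0.2388, 0.2039]
ee_rot: [-3.141, 0.0, 0.177]
force: [-1.3, 4.9, -2.3]
width: 0.0272
gripper_force: 15.0
```

Call:
servo_tool:
  series:
    - [[7.8,0,-4.2,0],[8.1,0,-3.7,0],[8.3,0,-3.1,0],[8.5,0,-2.5,0],[8.7,0,-1.9,0],[8.8,0,-1.3,0],[8.8,0,-0.7,0],[8.9,0,-0.1,0],[8.9,0,0.5,0],[8.8,0,1.2,0]]

```text
t: 11.57
eef_pos: [0.5964, 0.2539, 0.2193]
ee_rot: [-3.141, -0.0, 0.177]
force: [-1.7, 4.6, -0.1]
width: 0.027
gripper_force: 15.0
```

Call:
servo_tool:
  series:
    - [[8.7,0,1.8,0],[8.6,0,2.4,0],[8.4,0,3.0,0],[8.1,0,3.5,0],[7.9,0,4.1,0],[6,0,3.6,0],[0,0,0,0],[0,0,0,0],[0,0,0,0],[0,0,0,0]]

```text
t: 12.4
eef_pos: [0.6433, 0.2623, 0.2007]
ee_rot: [-3.141, -0.001, 0.177]
force: [0.0, 5.2, 0.9]
width: 0.0271
gripper_force: 15.0
```

Call:
servo_tool:
  series:
    - [[3.5,0,2.5,0],[3.5,0,2.5,0],[0,0,0,0],[0,0,0,0],[0,0,0,0],[0,0,0,0],[0,0,0,0],[0,0,0,0],[0,0,0,0],[0,0,0,0]]

```text
t: 13.23
eef_pos: [0.6503, 0.2636, 0.1958]
ee_rot: [-3.141, -0.001, 0.177]
force: [0.4, 5.9, 1.6]
width: 0.027
gripper_force: 15.0
```

Call:
servo_tool:
  series:
    - [[0,0,0,0],[0,0,0,0],[0,0,0,0],[0,0,0,0],[0,0,0,0],[0,0,0,0],[0,0,-8,0],[0,0,-20,0],[0,0,-30,0],[0,0,-30,0]]
  claw: -1

```text
t: 14.07
eef_pos: [0.6489, 0.2628, 0.2847]
ee_rot: [3.141, 0.001, 0.177]
force: [-0.2, 0.7, 1.2]
width: 0.0859
gripper_force: 0.0
```

```bash
python3 - <<'E'
from h import *
to(.5,.2371,.29)
P=place(np.array([[0,-.042,.139],[0,.042,.139]]),[.5007,.2371,.178]); print(P)
for n in ("scene","top"):
    eyes.grab_frame(n)
    for k in ("spindle","dowel","lid_handle"): print(n,k,[(round(d["conf"],2),np.round(d["position"],4)) for d in recognise(n,k)[:3]])
I=[]
for n in ("scene","top"):
    im=eyes.grab_frame(n); u,v=(proj(n,[.52,.24,.16])[0]-[45,45]).astype(int)
    I.append(cv2.convertScaleAbs(cv2.resize(im[v:v+90,u:u+90],(400,400),interpolation=2),alpha=2.)); print(n,u,v,[((proj(n,p)[0]-[u,v])*400/90).round() for p in P])
cv2.imwrite("pics/j.png",np.hstack(I)[:,:,::-1])
E
```

```text
t 14.07 pos [0.6489 0.2628 0.2847] rot [3.1407e+00 1.3000e-03 1.7720e-01] F [-0.2  0.7  1.2] w 0.0859
tool mm (after turn) [-151.1   -1.    -5.3] turn 0.0
[[0.50813658 0.19576361 0.139     ]
 [0.49326342 0.27843639 0.139     ]]
scene spindle [(0.33, array([ 0.6053, -0.4923,  0.074 ]))]
scene dowel []
scene lid_handle [(0.72, array([0.6111, 0.2547, 0.2324]))]
top spindle [(0.62, array([0.4898, 0.2738, 0.0915])), (0.4, array([0.5543, 0.2455, 0.1069]))]
top dowel [(0.42, array([0.5019, 0.1906, 0.0906]))]
top lid_handle [(0.67, array([0.6004, 0.2558, 0.2324])), (0.23, array([0.7262, 0.0399, 0.0569]))]
scene 309 172 [array([130., 193.]), array([263., 205.])]
top 164 173 [array([262., 219.]), array([157., 239.])]
```

View pics/j.png

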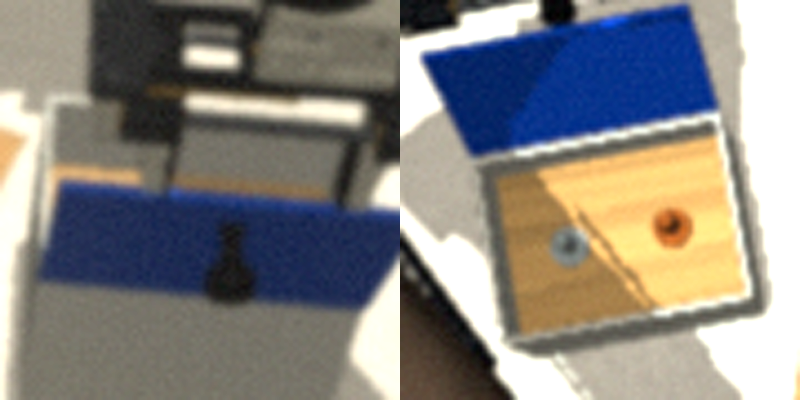

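Crop: the steel spindle is at (570,245), grey, in the +y hole. The wooden dowel is at (672,226), orange, in the −y hole. The lid rests open.

Call:
servo_tool:
  series:
    - [[0,0,-15,0],[-20,-5,0,0],[-30,-9,0,0],[-30,-9,0,0],[-30,-9,0,0],[-25,-7,0,0],[-15.3,-3.7,10,0],[0,0,25,0],[0,0,30,0],[0,0,30,0]]
  claw: 0.1

```text
t: 15.4
eef_pos: [0.4935, 0.279, 0.2033]
ee_rot: [-3.14, -0.002, 0.178]
force: [0.3, 0.2, -1.0]
width: 0.0398
gripper_force: 0.0
```

Call:
servo_tool:
  series:
    - [[0,0,30,0],[0,0,30,0],[0,0,25,0],[0,0,15,0],[0,0,0,0],[0,0,0,0],[0,0,0,0],[0,0,0,0],[0,0,0,0],[0,0,0,0]]

```text
t: 16.23
eef_pos: [0.4943, 0.2792, 0.1047]
ee_rot: [-3.14, -0.001, 0.177]
force: [0.0, -0.1, 0.5]
width: 0.0396
gripper_force: 0.0
```

```bash
python3 - <<'E'
from h import *
print(unproj("top",[[164+170/4.444-.4,173+245/4.444-.4]],.093))
to(.4933,.2784,.065)
E
```

```text
[[0.49571245 0.27743734 0.093     ]]
t 16.23 pos [0.4943 0.2792 0.1047] rot [-3.1405e+00 -1.5000e-03  1.7720e-01] F [ 0.  -0.1  0.5] w 0.0396
tool mm (after turn) [-1.1  0.6 39.7] turn 0.0
```

Call:
servo_tool:
  series:
    - [[0,1,5,0],[0,0,6,0],[0,0,6,0],[0,0,6,0],[0,0,6,0],[0,0,5,0],[0,0,3,0],[0,0,0,0],[0,0,0,0],[0,0,0,0]]

```text
t: 17.07
eef_pos: [0.4942, 0.2779, 0.0668]
ee_rot: [-3.142, -0.0, 0.177]
force: [-0.5, -0.4, -0.2]
width: 0.0392
gripper_force: 0.0
```

Call:
servo_tool:
  series:
    - [[0,0,0,0],[0,0,0,0],[0,0,0,0],[0,0,0,0],[0,0,0,0],[0,0,0,0],[0,0,0,0],[0,0,0,0],[0,0,0,0],[0,0,0,0]]
  claw: 1
  grip_force: 40

```text
t: 17.9
eef_pos: [0.4941, 0.278, 0.0668]
ee_rot: [-3.141, -0.0, 0.177]
force: [-0.6, 0.9, 1.2]
width: 0.013
gripper_force: 40.0
```

Call:
servo_tool:
  series:
    - [[0,0,-6,0],[0,0,-12,0],[0,0,-18,0],[0,0,-25,0],[0,0,-30,0],[0,0,-30,0],[0,0,-30,0],[0,0,-24,0],[0,0,-10,0],[-4.2,17.9,0,0]]

```text
t: 18.73
eef_pos: [0.4942, 0.2616, 0.2539]
ee_rot: [-3.139, -0.004, 0.179]
force: [0.5, -0.5, -1.6]
width: 0.0134
gripper_force: 40.0
```

Call:
servo_tool:
  series:
    - [[-8,34,0,0],[-8,34,0,0],[-8,34,0,0],[-8,34,0,0],[-8,34,0,0],[-8,34,0,0],[-8,34,0,0],[-8,34,0,0],[-8,34,0,0],[-8,34,0,0]]

```text
t: 19.57
eef_pos: [0.4725, -0.0912, 0.2505]
ee_rot: [-3.141, 0.002, 0.177]
force: [0.8, 0.1, -1.8]
width: 0.013
gripper_force: 40.0
```

Call:
servo_tool:
  series:
    - [[-8,35,0,0],[-8,35,0,0],[-8,35,0,0],[-8,35,0,0],[-5,25,0,0],[-3,12,20,0],[0,0,20,0],[0,0,15,0],[0,0,10,0],[0,0,0,0]]

```text
t: 20.4
eef_pos: [0.4637, -0.2702, 0.1834]
ee_rot: [-3.139, 0.005, 0.176]
force: [-1.5, 0.2, -1.9]
width: 0.0132
gripper_force: 40.0
```

```bash
python3 - <<'E'
from h import *
to(.466,-.2705,.1498)
for n in ("scene","top"):
    eyes.grab_frame(n)
    print(n,[(round(d["conf"],2),np.round(d["position"],4)) for d in recognise(n,"spindle")[:2]])
I=[]
for n in ("scene","top"):
    im=eyes.grab_frame(n); u,v=(proj(n,[.466,-.27,.13])[0]-[30,30]).astype(int)
    I.append(cv2.convertScaleAbs(cv2.resize(im[v:v+60,u:u+60],(400,400),interpolation=2),alpha=2.)); print(n,u,v)
cv2.imwrite("pics/k.png",np.hstack(I)[:,:,::-1])
E
```

```text
t 20.40 pos [ 0.4637 -0.2702  0.1834] rot [-3.1389  0.0051  0.1764] F [-1.5  0.2 -1.9] w 0.0132
tool mm (after turn) [ 2.3  0.7 33.6] turn 0.0
scene [(0.59, array([ 0.4714, -0.2696,  0.2124])), (0.22, array([ 0.6336, -0.0125,  0.0211]))]
top [(0.35, array([0.552 , 0.2463, 0.1037]))]
scene 159 143
top 326 202
```

View pics/k.png

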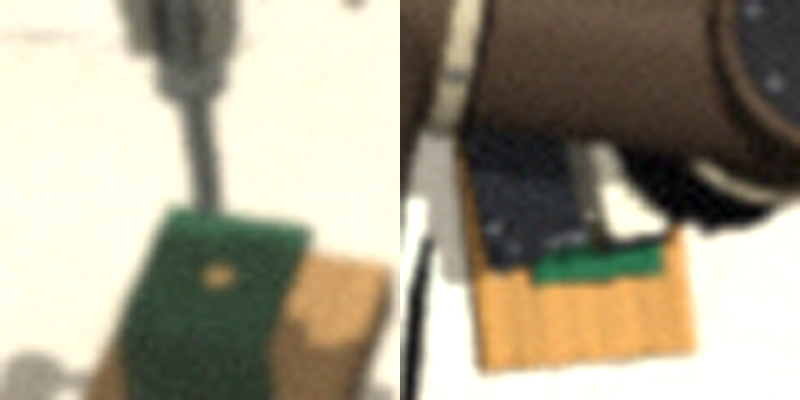

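```bash
python3 - <<'E'
from h import *
np.set_printoptions(precision=2,suppress=True)
s=telemetry.get_state(); e=s["eef_pos"]; print(e,s["ee_rot"],s["moment"])
im=eyes.grab_frame("scene").astype(int); u,v=159,143
# wooden spot seen in green plate
w=im[v+34:v+50,u+24:u+42]; m=(w[:,:,0]-w[:,:,1]).clip(0).astype(float); m[m<12]=0
ys,xs=np.mgrid[v+34:v+50,u+24:u+42]; c=np.array([(m*xs).sum(),(m*ys).sum()])/m.sum(); print("eye px",c,"n",(m>0).sum(),"->",unproj("scene",c,.09).round(4),unproj("scene",c,.085).round(4))
for z in (.1236,.15,.18,.2016): print("pred axis",z,proj("scene",[e[0],e[1],z]))
for r in range(160,180,2):
    row=255-im[r,u+20:u+42].mean(1); b=row-np.percentile(row,25); b[b<12]=0
    print(r,((b*np.arange(u+20,u+42)).sum()/b.sum()).round(2), im[r,u+20:u+42].mean(1).astype(int).tolist())
print("eye pred",proj("scene",[[.466,-.2705,.09]]))
E
```

```text
[ 0.47 -0.27  0.19] [ 3.14 -0.    0.18] [-0.06  0.04 -0.03]
eye px [191.47 184.  ] n 2 -> [[ 0.47 -0.27  0.09]] [[ 0.47 -0.27  0.09]]
pred axis 0.1236 [[189.7  175.24]]
pred axis 0.15 [[188.84 169.  ]]
pred axis 0.18 [[187.83 161.71]]
pred axis 0.2016 [[187.08 156.32]]
160 188.07 [128, 129, 129, 128, 127, 121, 107, 81, 54, 45, 49, 75, 104, 119, 126, 126, 127, 125, 125, 126, 127, 129]
162 188.27 [129, 129, 129, 126, 130, 128, 117, 91, 61, 47, 49, 70, 102, 119, 127, 128, 129, 129, 127, 128, 127, 129]
164 188.53 [129, 128, 130, 128, 127, 126, 120, 95, 66, 46, 44, 62, 94, 119, 127, 130, 128, 128, 128, 129, 126, 125]
166 188.94 [131, 131, 129, 129, 131, 129, 122, 104, 75, 53, 43, 54, 77, 109, 123, 127, 128, 127, 126, 129, 129, 129]
168 189.18 [131, 129, 128, 130, 129, 129, 126, 116, 88, 58, 42, 49, 76, 105, 125, 128, 128, 126, 129, 127, 128, 127]
170 189.47 [130, 132, 130, 131, 128, 130, 126, 118, 95, 64, 47, 47, 65, 99, 122, 127, 126, 127, 128, 126, 127, 126]
172 189.44 [131, 132, 132, 132, 128, 123, 121, 115, 94, 66, 49, 45, 58, 91, 116, 126, 129, 127, 128, 125, 126, 126]
174 188.33 [129, 131, 130, 125, 107, 87, 72, 68, 63, 53, 46, 43, 58, 81, 99, 109, 112, 115, 117, 119, 120, 124]
176 189.42 [129, 129, 120, 105, 75, 54, 41, 43, 42, 43, 42, 44, 43, 46, 51, 53, 57, 62, 66, 70, 74, 78]
178 nan [128, 122, 102, 70, 44, 32, 31, 32, 33, 33, 36, 38, 37, 36, 34, 34, 35, 36, 38, 37, 39, 39]
eye pred [[190.88 182.81]]<stdin>:11: RuntimeWarning: invalid value encountered in scalar divide
```

Call:
servo_tool:
  series:
    - [[0,0,8,0],[0,0,8,0],[0,0,8,0],[0,0,4,0],[0,0,0,0],[0,0,0,0],[0,0,0,0],[0,0,0,0],[0,0,0,0],[0,0,0,0]]

```text
t: 21.58
eef_pos: [0.4662, -0.2707, 0.1589]
ee_rot: [3.141, -0.0, 0.177]
force: [-0.0, -0.4, -2.0]
width: 0.0129
gripper_force: 40.0
```

```bash
python3 - <<'E'
from h import *
to(.466,-.2705,.1498)
E
```

```text
t 21.58 pos [ 0.4662 -0.2707  0.1589] rot [ 3.1414e+00 -5.0000e-04  1.7720e-01] F [-0.  -0.4 -2. ] w 0.0129
tool mm (after turn) [-0.2 -0.2  9.1] turn 0.0
```

Position is good. I'll probe the eye gently.

Call:
servo_tool:
  series:
    - [[0,0,3,0],[0,0,3,0],[0,0,2,0],[0,0,2,0],[0,0,1.5,0],[0,0,1.5,0],[0,0,1,0],[0,0,0,0],[0,0,0,0],[0,0,0,0]]

```text
t: 22.42
eef_pos: [0.4661, -0.2707, 0.1448]
ee_rot: [3.141, -0.0, 0.177]
force: [-0.0, 0.8, -1.8]
width: 0.0134
gripper_force: 40.0
```

Call:
servo_tool:
  series:
    - [[0,0,2,0],[0,0,2,0],[0,0,2,0],[0,0,2,0],[0,0,2,0],[0,0,2,0],[0,0,2,0],[0,0,0,0],[0,0,0,0],[0,0,0,0]]

```text
t: 23.25
eef_pos: [0.4661, -0.2707, 0.1307]
ee_rot: [3.142, -0.0, 0.177]
force: [0.5, 0.1, -1.6]
width: 0.0133
gripper_force: 40.0
```

Call:
servo_tool:
  series:
    - [[0,0,6,0],[0,0,7,0],[0,0,7,0],[0,0,7,0],[0,0,7,0],[0,0,7,0],[0,0,7,0],[0,0,4,0],[0,0,0,0],[0,0,0,0]]

```text
t: 24.08
eef_pos: [0.466, -0.2707, 0.0785]
ee_rot: [-3.142, 0.001, 0.177]
force: [1.0, -0.5, -1.2]
width: 0.0134
gripper_force: 40.0
```

Call:
servo_tool:
  series:
    - [[0,0,2,0],[0,0,1,0],[0,0,1,0],[0,0,1,0],[0,0,1,0],[0,0,0,0],[0,0,0,0],[0,0,0,0],[0,0,0,0],[0,0,0,0]]

```text
t: 24.92
eef_pos: [0.4661, -0.2707, 0.0727]
ee_rot: [3.142, -0.0, 0.177]
force: [0.2, 0.5, -2.6]
width: 0.0133
gripper_force: 40.0
```

Call:
servo_tool:
  series:
    - [[0,0,0.5,0],[0,0,0,0],[0,0,0.5,0],[0,0,0,0],[0,0,0.5,0],[0,0,0,0],[0,0,0.5,0],[0,0,0,0],[0,0,0,0],[0,0,0,0]]

```text
t: 25.75
eef_pos: [0.4662, -0.2707, 0.0717]
ee_rot: [3.141, -0.001, 0.178]
force: [-2.9, 3.7, 9.2]
width: 0.0133
gripper_force: 40.0
```

Call:
servo_tool:
  series:
    - [[0,0,0,0],[0,0,0,0],[0,0,0,0],[0,0,0,0],[0,0,-10,0],[0,0,-25,0],[0,0,-35,0],[0,0,-35,-0.12],[0,0,-30,-0.12],[0,0,-15,0]]
  claw: -1

```text
t: 26.58
eef_pos: [0.4675, -0.2715, 0.2259]
ee_rot: [3.137, -0.004, 0.425]
force: [0.8, 0.3, -0.0]
width: 0.0742
gripper_force: 0.0
```

Call:
servo_tool:
  series:
    - [[14.7,-31.3,0,0],[14.7,-31.3,0,0],[14.7,-31.3,0,0],[14.7,-31.3,0,0],[14.7,-31.3,0,0],[14.7,-31.3,0,0],[14.7,-31.3,20,0],[14.7,-31.3,25,0],[0,0,30,0],[0,0,25,0]]

```text
t: 27.42
eef_pos: [0.4721, 0.0071, 0.1208]
ee_rot: [-3.141, -0.001, 0.421]
force: [-0.7, 0.1, -0.9]
width: 0.0877
gripper_force: 0.0
```

```bash
python3 - <<'E'
from h import *
to(.472,.0065,-.030)
for n in ("scene","top"):
    eyes.grab_frame(n)
    print(n,[(round(d["conf"],2),np.round(d["position"],4)) for d in recognise(n,"spindle")[:2]],[(round(d["conf"],2),np.round(d["position"],4)) for d in recognise(n,"blue_ring")[:4]])
b=cv2.imread("pics/b.png").astype(int); w=b[220:250,262:294]; m=((w[:,:,0]-w[:,:,2])>30).astype(np.uint8)
ct=max(cv2.findContours(m,0,1)[0],key=cv2.contourArea); E=cv2.fitEllipse(ct); c=np.array(E[0])+[262,220]; print("top ring px",c,E[1],unproj("top",c,.012).round(4))
print(unproj("top",c,.018).round(4))
E
```

```text
t 27.42 pos [0.4721 0.0071 0.1208] rot [-3.1414e+00 -1.3000e-03  4.2070e-01] F [-0.7  0.1 -0.9] w 0.0877
tool mm (after turn) [ -0.3   0.5 150.8] turn 0.0
scene [(0.24, array([0.4783, 0.0094, 0.0248]))] [(0.8, array([ 0.5708, -0.1199,  0.0265])), (0.64, array([ 0.3606, -0.1258,  0.0224])), (0.62, array([0.4829, 0.012 , 0.0238])), (0.62, array([ 0.4739, -0.0971,  0.0233]))]
top [] [(0.7, array([ 0.3343, -0.1187,  0.0223])), (0.58, array([ 0.4648, -0.0999,  0.0231])), (0.45, array([ 0.5664, -0.1194,  0.0218]))]
top ring px [277.22249222 235.35365391] (14.307670593261719, 14.712454795837402) [[0.4739 0.0071 0.012 ]]
[[0.4733 0.0071 0.018 ]]
```

Call:
servo_tool:
  series:
    - [[0,0,25,0],[0,0,30,0],[0,0,30,0],[0,0,25,0],[0,0,15,0],[0,0,8,0],[0,0,4,0],[0,0,0,0],[0,0,0,0],[0,0,0,0]]

```text
t: 28.55
eef_pos: [0.4732, 0.0054, -0.0145]
ee_rot: [3.141, -0.002, 0.417]
force: [-0.2, 0.2, 0.2]
width: 0.0882
gripper_force: 0.0
```

Call:
servo_tool:
  series:
    - [[0,-1.8,3,0],[0,0,3,0],[0,0,3,0],[0,0,2,0],[0,0,1,0],[0,0,1,0],[0,0,0,0],[0,0,0,0],[0,0,0,0],[0,0,0,0]]

```text
t: 29.38
eef_pos: [0.4714, 0.0068, -0.0287]
ee_rot: [3.142, -0.0, 0.417]
force: [-0.3, 0.6, 0.7]
width: 0.0874
gripper_force: 0.0
```

Call:
servo_tool:
  series:
    - [[0,0,0,0],[0,0,0,0],[0,0,0,0],[0,0,0,0],[0,0,0,0],[0,0,0,0],[0,0,0,0],[0,0,0,0],[0,0,0,0],[0,0,0,0]]
  claw: 1
  grip_force: 25

```text
t: 30.22
eef_pos: [0.4714, 0.0067, -0.0287]
ee_rot: [3.142, -0.0, 0.417]
force: [1.1, -0.8, 1.1]
width: 0.0609
gripper_force: 25.0
```

Call:
servo_tool:
  series:
    - [[0,0,-5,0],[0,0,-12,0],[0,0,-22,0],[0,0,-30,0],[0,0,-35,0],[0,0,-35,0],[0,0,-30,0],[0,0,-15,0],[0,0,-5,0],[-5,10.6,0,0]]

```text
t: 31.05
eef_pos: [0.4718, -0.004, 0.1616]
ee_rot: [-3.141, -0.003, 0.418]
force: [0.6, 0.4, -2.3]
width: 0.0612
gripper_force: 25.0
```

Call:
servo_tool:
  series:
    - [[-12,25,0,0],[-15,32,0,0],[-15,32,0,0],[-15,32,0,0],[-15,32,0,0],[-15,32,0,0],[-14,29.5,0,0],[-9,18,0,0],[-4,8,0,0],[0,0,0,0]]

```text
t: 31.88
eef_pos: [0.4626, -0.2727, 0.1581]
ee_rot: [-3.139, 0.003, 0.414]
force: [-0.6, 1.2, -0.7]
width: 0.0612
gripper_force: 25.0
```

Call:
servo_tool:
  series:
    - [[0,0,0,0],[0,0,0,0],[0,0,0,0],[0,0,0,0],[0,0,0,0],[0,0,0,0],[0,0,0,0],[0,0,0,0],[0,0,0,0],[0,0,0,0]]

```text
t: 32.72
eef_pos: [0.4644, -0.271, 0.1603]
ee_rot: [3.142, -0.0, 0.417]
force: [0.3, 0.7, -2.1]
width: 0.0611
gripper_force: 25.0
```

```bash
python3 - <<'E'
from h import *
to(.4661-.0009,-.2707-.0004,.12)
for n in ("scene","top"):
    eyes.grab_frame(n)
    print(n,[(round(d["conf"],2),np.round(d["position"],4)) for d in recognise(n,"spindle")[:2]],[(round(d["conf"],2),np.round(d["position"],4)) for d in recognise(n,"blue_ring")[:6] if d["position"][2]>.05])
# collar/spigot axis in scene: u centroid of dark column, compare with prediction
im=eyes.grab_frame("scene").astype(int); e=telemetry.get_state()["eef_pos"]
for z in (.11,.12,.13,.14):
    p=proj("scene",[.4661,-.2707,z])[0]; r=int(round(p[1])); u=int(p[0]); print(z,p.round(1),r,[tuple(x) for x in im[r,u-6:u+8].tolist()])
E
```

```text
t 32.72 pos [ 0.4644 -0.271   0.1603] rot [ 3.1415e+00 -1.0000e-04  4.1720e-01] F [ 0.3  0.7 -2.1] w 0.0611
tool mm (after turn) [ 0.7  0.4 40.3] turn 0.0
scene [(0.67, array([ 0.47  , -0.2659,  0.1035]))] [(0.58, array([ 0.4713, -0.266 ,  0.2146])), (0.29, array([0.7548, 0.0404, 0.0597]))]
top [] []
0.11 [190.2 178.3] 178 [(29, 39, 30), (25, 36, 26), (30, 38, 31), (36, 42, 35), (43, 44, 40), (42, 44, 39), (41, 43, 39), (43, 43, 40), (42, 43, 39), (41, 43, 40), (44, 47, 42), (39, 47, 39), (30, 38, 30), (29, 42, 32)]
0.12 [189.9 175.9] 176 [(76, 82, 69), (48, 59, 47), (34, 50, 36), (31, 47, 35), (35, 48, 38), (36, 46, 38), (42, 45, 39), (43, 44, 40), (43, 45, 41), (42, 46, 41), (43, 53, 42), (45, 57, 45), (53, 65, 53), (54, 62, 51)]
0.13 [189.5 173.6] 174 [(113, 112, 98), (87, 91, 80), (73, 81, 68), (69, 77, 65), (63, 71, 59), (53, 58, 50), (46, 48, 43), (46, 47, 43), (50, 50, 45), (71, 70, 62), (98, 98, 86), (111, 111, 98), (119, 118, 103), (123, 120, 107)]
0.14 [189.2 171.2] 171 [(140, 133, 118), (140, 133, 120), (133, 128, 114), (129, 124, 111), (110, 106, 95), (83, 83, 74), (63, 62, 57), (58, 58, 54), (75, 72, 66), (105, 102, 92), (126, 122, 108), (137, 131, 118), (139, 132, 118), (138, 133, 119)]
```

Call:
servo_tool:
  series:
    - [[0.5,0.4,8,0],[0,0,8,0],[0,0,6,0],[0,0,5,0],[0,0,5,0],[0,0,4,0],[0,0,4,0],[0,0,4,0],[0,0,4,0],[0,0,0,0]]

```text
t: 33.9
eef_pos: [0.4645, -0.271, 0.1114]
ee_rot: [-3.141, 0.001, 0.417]
force: [0.2, 0.0, -2.7]
width: 0.0612
gripper_force: 25.0
```

Call:
servo_tool:
  series:
    - [[0,0,4,0],[0,0,4,0],[0,0,4,0],[0,0,4,0],[0,0,4,0],[0,0,4,0],[0,0,4,0],[0,0,3,0],[0,0,0,0],[0,0,0,0]]

```text
t: 34.73
eef_pos: [0.4649, -0.2712, 0.0811]
ee_rot: [-3.141, 0.0, 0.417]
force: [0.4, -0.9, -1.8]
width: 0.0613
gripper_force: 25.0
```

Call:
servo_tool:
  series:
    - [[0,0,2,0],[0,0,2,0],[0,0,2,0],[0,0,2,0],[0,0,1,0],[0,0,1,0],[0,0,1,0],[0,0,0,0],[0,0,0,0],[0,0,0,0]]

```text
t: 35.57
eef_pos: [0.465, -0.2712, 0.0703]
ee_rot: [3.142, -0.0, 0.417]
force: [-0.1, 0.2, -1.4]
width: 0.0612
gripper_force: 25.0
```

Call:
servo_tool:
  series:
    - [[0,0,0.5,0],[0,0,0,0],[0,0,0.5,0],[0,0,0,0],[0,0,0,0],[0,0,0,0],[0,0,0,0],[0,0,0,0],[0,0,0,0],[0,0,0,0]]

```text
t: 36.4
eef_pos: [0.465, -0.2712, 0.0693]
ee_rot: [3.142, -0.0, 0.417]
force: [-0.2, 0.1, 0.3]
width: 0.0612
gripper_force: 25.0
```

Call:
servo_tool:
  series:
    - [[0,0,0.5,0],[0,0,0,0],[0,0,0.3,0],[0,0,0,0],[0,0,0,0],[0,0,0,0],[0,0,0,0],[0,0,0,0],[0,0,0,0],[0,0,0,0]]

```text
t: 37.23
eef_pos: [0.4651, -0.2712, 0.0692]
ee_rot: [3.141, -0.0, 0.417]
force: [-2.6, 1.9, 7.3]
width: 0.0613
gripper_force: 25.0
```

Seated (+7 N contact). I'll release and withdraw.

Call:
servo_tool:
  series:
    - [[0,0,-0.5,0],[0,0,0,0],[0,0,0,0],[0,0,0,0],[0,0,0,0],[0,0,0,0],[0,0,-8,0],[0,0,-20,0],[0,0,-30,0],[0,0,-35,0]]
  claw: -1

```text
t: 38.07
eef_pos: [0.4637, -0.2709, 0.1622]
ee_rot: [-3.14, 0.003, 0.417]
force: [0.6, -0.0, 0.4]
width: 0.0875
gripper_force: 0.0
```

Call:
servo_tool:
  series:
    - [[0,0,-35,0],[0,0,-35,0],[-10,-30,0,0],[-10,-35,0,0],[-10,-35,0,0],[-10,-35,0,0],[-5,-20,0,0],[0,0,0,0],[0,0,0,0],[0,0,0,0]]

```text
t: 38.9
eef_pos: [0.3615, -0.1477, 0.2327]
ee_rot: [3.141, -0.001, 0.418]
force: [0.2, -0.2, 0.7]
width: 0.0876
gripper_force: 0.0
```

```bash
python3 - <<'E'
from h import *
for n in ("scene","top"):
    im=eyes.grab_frame(n)
    for k in ("blue_ring","spindle","lid_handle","stand"): print(n,k,[(round(d["conf"],2),np.round(d["position"],3).tolist()) for d in recognise(n,k)[:6]])
    # blue ring mask near spindle fit
    u,v=proj(n,[.466,-.2705,.11])[0].astype(int); w=im[v-18:v+19,u-18:u+19].astype(int); m=((w[:,:,2]-w[:,:,0])>25).astype(np.uint8)
    ct=max(cv2.findContours(m,0,1)[0],key=cv2.contourArea,default=None)
    if ct is not None and len(ct)>5:
        full=np.zeros((420,560)); f=np.zeros((37,37),np.uint8); cv2.drawContours(f,[ct],-1,1,-1); full[v-18:v+19,u-18:u+19]=f
        for z in (.0,.098,.110,.12): print(n,z,fit({n:full},[cyl(0,0,.031,z,z+.024)],(.466,-.27),False))
to(0,0,0)
E
```

```text
scene blue_ring [(0.89, [0.572, -0.12, 0.025]), (0.67, [0.476, -0.098, 0.022]), (0.66, [0.48, -0.263, 0.126]), (0.56, [0.352, -0.119, 0.023]), (0.45, [0.307, 0.179, 0.023])]
scene spindle [(0.57, [0.475, -0.268, 0.136])]
scene lid_handle [(0.69, [0.612, 0.255, 0.235])]
scene stand [(0.83, [0.507, -0.246, 0.032]), (0.72, [0.615, 0.256, 0.238]), (0.35, [0.434, 0.505, 0.025])]
scene 0.0 (array([-1.379    ,  0.4888125]), np.float64(113.0))
scene 0.098 (array([ 0.44603408, -0.27750193]), np.float64(220.0470588235294))
scene 0.11 (array([ 0.45538594, -0.27256981]), np.float64(226.74901960784314))
scene 0.12 (array([ 0.46379285, -0.26948657]), np.float64(233.2549019607843))
top blue_ring [(0.76, [0.564, -0.118, 0.02]), (0.53, [0.312, 0.188, 0.027]), (0.51, [0.507, -0.276, 0.03]), (0.51, [0.729, 0.036, 0.06]), (0.5, [0.486, -0.284, 0.125])]
top spindle [(0.49, [0.507, -0.278, 0.032])]
top lid_handle [(0.57, [0.601, 0.257, 0.232])]
top stand [(0.79, [0.51, -0.277, 0.029])]
top 0.0 (array([ 0.49245549, -0.29513077]), np.float64(152.14117647058822))
top 0.098 (array([ 0.47926782, -0.27569019]), np.float64(180.66666666666669))
top 0.11 (array([ 0.48104946, -0.27758375]), np.float64(184.33333333333334))
top 0.12 (array([ 0.47214063, -0.27196875]), np.float64(188.09019607843135))
t 39.40 pos [ 0.361  -0.1479  0.2318] rot [-3.1415e+00  6.0000e-04  4.1670e-01] F [-1.2  0.5  0. ] w 0.0877
tool mm (after turn) [-270.2 -281.4  231.8] turn 0.0
```

```bash
python3 -c "
from h import *
print(ticket.job_done())"
```

```text
the job is handed in; nothing more can be done
None
```

I handed the job in at about 39 s of the 72 s limit: the lid rests open on its stop, the steel spindle is seated in the bracket's eye, and the blue ring is lowered onto its collar. The seatings rest on contact forces and the networks' position reports, because I had used all 10 pictures, and the handover returned no verdict.

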